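# Pack out the clamping fixture and hold the jaw shut

## Robot

A 6-joint arm with a two-finger parallel gripper is mounted at the origin on the work surface. World frame = base frame: x ahead of the robot, y to its left, z up, the work surface at z = 0. Lengths are in m, angles in rad, forces in N, time in s.
With the tool pointing down it reaches from about 0.35 to 0.775 m from the base axis. Payload 5.5 kg.
Tool frame: the origin (TCP) lies between the finger pads; the fingertips stand 19 mm ahead of it and the grasp point (between the pads) is the TCP; y points along the fingers, x is the direction in which the jaws open and shut, and the axes are right-handed (so a half turn about y gives the same grasp; the last joint's range is limited). The gripper opens to 85 mm and grips with 20 to 120 N. Pads are 22 mm wide; open, the fingers measure 114 mm over their backs; the gripper's body (76 mm by 85 mm) begins 54 mm behind the grasp point. The pads swing forward as they close: fully open they stand 13 mm farther back than shut.
Start: joints at [-0.14, 0.313, 0.046, 1.304, 0, 1.431], TCP at [0.575, -0, 0.25] pointing down, gripper open.
Joint ranges: [-2.76, 2.76], [-0.86, 1.69], [-1.03, 1.26], [-2.2, 2.34], [-1.47, 1.5], [-3.14, 3.14]. Speed limits (rad/s): [2.57, 2.57, 3.14, 3.14, 3.14, 3.14].

## Interface

Orientations are given as a 3x3 rotation matrix whose columns are the frame's x, y, z axes.
In Python, from station import monitor, cams, job gives the robot as it stands.
- The arm moves only by the tool apply_moves, never from a script. Its arguments are lists of equal length, an entry for each row: "offset": the shift along the tool's x, y, z in cm, a list of three; "angular": the turn, a rotation vector about the tool's x, y, z in rad, a list of three; "grip": the gripper command: -1 is shut, 1 is fully open, values between are in proportion. In form: {"offset": [[x, y, z], ...], "angular": [[ax, ay, az], ...], "grip": [grip, ...]}. A call has 1 to 8 rows; each row shifts and turns the pose as measured when the row begins, along the tool's axes as they then stand; what a row does not reach is not made up. A row lasts 1/10 s, in which the tool goes at most 50 mm and 8.59 degrees, less where a joint would pass 70% of its speed; a pose out of reach is approached as far as the arm can. A call with a gripper value outside its range is refused whole. The fingers move at their own pace and stop on an object; "force" is the grip in N (left out, the last holds). Time passes only in rows, so rows that do not move let the fingers close. It gives the time, the measured TCP pose, the force and the opening at its end, in the units of the state.
- monitor.read_state(): the state, without advancing time (a new reading comes with each control period).
- cams.snapshot(name): name is "scene" or "side" or "wrist"; returns the picture (480x640x3 uint8, blue, green, red); there is no depth.
- cams.get_calibration(name): a dict with "fovy" (degrees; the focal length in pixels is half the picture's height over the tangent of half this angle, whatever the lens; pixels are square), "cx", "cy" (the principal point, pixels), "origin" and "orientation" of the camera in the world; the wrist camera has in their place "tool_from_camera" (4x4, takes a point from camera to tool coordinates, whose origin is the TCP and whose axes are the tool frame's). Camera axes: x right, y down, z forward; pixel columns grow to the right and rows downward; lengths in m; the calibration is good to about 2 mm. A picture is of the moment at which its call begins: read the wrist's pose just before it. get_calibration takes no time and is no camera call.
- job.finish_job(): hands the job in, once; it reports no verdict.
The state is a dict: "clock": time; "joints": joint angles; "qd": joint speeds; "joint_torque": joint torques, N m; "tcp_pos": TCP position; "ee_rot": TCP orientation; "contact_force": force on the tool from outside, world axes, zero at the start; "moment": the same for the moment, N m; "finger_gap": finger opening in m.
Only numpy, scipy, OpenCV 4.12 (cv2) and the standard library are available. Lean on these libraries where they do the work, as an engineer would, in place of code of your own. Each camera call takes 0.05 s, during which the arm holds its last target.

## Task

Stand packing blocks upright on the bed of the green fixture, side by side between the aluminium casting and the blue jaw and in line with them, adding as many as it takes until the sprung jaw, when pushed (it has a red handle), bites on the stack instead of running loose to the end of its travel. Finish while still pushing the jaw, so that the stack stays firmly clamped against the casting; do not let go. Leave blocks you do not need away from the fixture, and do not disturb the tin, the screwdriver or the wrench.

Things in the scene. Friction and masses are not known exactly. Their poses are not given: they have to be found in the camera images.
- vise: clamping fixture fixed to the bench: green steel bed 250 (x) x 120 (y) x 20 mm high; origin at the centre of its underside. Its x points from the jaw towards the casting (away from the robot), z up. Blocks stand on the bed, 20 mm above the bench.
- jaw (a joint): travel of the blue jaw along the fixture's +x, m: 0 = sprung fully open, 0.030 = end of its travel. A spring opens it (3.5 N at 0, 5 N at the end), so a push of 12 to 25 N leaves plenty on the stack. If it stops less than 2 mm short of the end, it bites on its end stop, not on the blocks: one more is needed and fits, with 10 mm of play or more once the jaw is open again.
- jaw_handle (a point): grip point of the red upright handle on the jaw: 14 (fixture's x) x 30 (y) x 74 mm tall, its top 22 mm above this point (112 mm above the bench). This point is on its centre line, 65 mm behind the jaw's face. Axes as the fixture's. Jaw behind the face is 60 mm above the bench at most.
- jaw_face (a point): centre of the jaw's clamping face (64 wide, 38 mm tall, top 60 mm above the bench), 40 mm above the bench; moves with the jaw; the face looks to the fixture's +x.
- casting_face (a point): centre of the casting's face that looks at the jaw (66 wide, 40 mm tall, top 60 mm above the bench, a round boss 12 mm higher starts 4 mm behind the face), 40 mm above the bench. The casting is bolted down; it stands at another distance from the jaw each time: 33 to 62 mm from the face of the open jaw. One or two blocks do it.
- pack1_mid (a point): brass packing block 18 (its x) x 44 (its y) x 40 mm tall, topped by a steel pull tab 8 (x) x 24 (y) x 40 mm tall, centred; 80 mm tall overall, 130 g; stands on the bench at the start. This point is its centre, 40 mm above its underside and at the foot of the tab. Turned half round it is the same. In the fixture the thin tabs leave room for fingers that pinch a tab across its 24 mm width.
- pack2_mid (a point): brass packing block 18 (its x) x 44 (its y) x 40 mm tall, topped by a steel pull tab 8 (x) x 24 (y) x 40 mm tall, centred; 80 mm tall overall, 130 g; stands on the bench at the start. This point is its centre, 40 mm above its underside and at the foot of the tab. Turned half round it is the same. In the fixture the thin tabs leave room for fingers that pinch a tab across its 24 mm width.
- pack3_mid (a point): brass packing block 18 (its x) x 44 (its y) x 40 mm tall, topped by a steel pull tab 8 (x) x 24 (y) x 40 mm tall, centred; 80 mm tall overall, 130 g; stands on the bench at the start. This point is its centre, 40 mm above its underside and at the foot of the tab. Turned half round it is the same. In the fixture the thin tabs leave room for fingers that pinch a tab across its 24 mm width.
- tin: bystander: upright yellow-banded tin, 60 mm across, 85 mm tall; origin under its centre
- screwdriver: bystander: screwdriver lying on the bench
- wrench: bystander: steel wrench lying on the bench
Mind the look-alikes: they are no part of the job. Leave any black look-alike of the part that bears pack1_mid alone. What is shaped like the part that bears pack2_mid but orange is not meant.

How it is judged:
On the way:
1. a packing block stands upright on the bed between casting and jaw, and the jaw is open (((z of pack1_mid in the frame of vise between 0.055 and 0.066 m and y of pack1_mid in the frame of vise between -0.015 and 0.015 m and x of pack1_mid in the frame of casting_face below -0.005 m and x of pack1_mid in the frame of jaw_face above 0.005 m and angle between pack1_mid's own z axis and vertical below 0.12 rad and angle between the x axis of pack1_mid and the x axis of vise, either way round below 0.15 rad) or (z of pack2_mid in the frame of vise between 0.055 and 0.066 m and y of pack2_mid in the frame of vise between -0.015 and 0.015 m and x of pack2_mid in the frame of casting_face below -0.005 m and x of pack2_mid in the frame of jaw_face above 0.005 m and angle between pack2_mid's own z axis and vertical below 0.12 rad and angle between the x axis of pack2_mid and the x axis of vise, either way round below 0.15 rad) or (z of pack3_mid in the frame of vise between 0.055 and 0.066 m and y of pack3_mid in the frame of vise between -0.015 and 0.015 m and x of pack3_mid in the frame of casting_face below -0.005 m and x of pack3_mid in the frame of jaw_face above 0.005 m and angle between pack3_mid's own z axis and vertical below 0.12 rad and angle between the x axis of pack3_mid and the x axis of vise, either way round below 0.15 rad)) and value of joint jaw below 0.004 m), for 0.2 s.
At the end, for the whole second after the job is handed in: Robot pushes the jaw (over 3 N); jaw, at rest, presses a block and a block the casting with over 5 N. Each block stands on the bed between jaw and casting (upright within 7 deg, square within 8 deg, within 15 mm of the centre line) or is over 120 mm from the fixture centre ((contact force between casting and pack1 above 5 N or contact force between casting and pack2 above 5 N or contact force between casting and pack3 above 5 N) and (contact force between jaw and pack1 above 5 N or contact force between jaw and pack2 above 5 N or contact force between jaw and pack3 above 5 N) and contact force between any of the fingers, the arm and jaw above 3 N and ((z of pack1_mid in the frame of vise between 0.055 and 0.066 m and y of pack1_mid in the frame of vise between -0.015 and 0.015 m and x of pack1_mid in the frame of casting_face below -0.005 m and x of pack1_mid in the frame of jaw_face above 0.005 m and angle between pack1_mid's own z axis and vertical below 0.12 rad and angle between the x axis of pack1_mid and the x axis of vise, either way round below 0.15 rad) or horizontal distance between pack1_mid and vise above 0.12 m) and ((z of pack2_mid in the frame of vise between 0.055 and 0.066 m and y of pack2_mid in the frame of vise between -0.015 and 0.015 m and x of pack2_mid in the frame of casting_face below -0.005 m and x of pack2_mid in the frame of jaw_face above 0.005 m and angle between pack2_mid's own z axis and vertical below 0.12 rad and angle between the x axis of pack2_mid and the x axis of vise, either way round below 0.15 rad) or horizontal distance between pack2_mid and vise above 0.12 m) and ((z of pack3_mid in the frame of vise between 0.055 and 0.066 m and y of pack3_mid in the frame of vise between -0.015 and 0.015 m and x of pack3_mid in the frame of casting_face below -0.005 m and x of pack3_mid in the frame of jaw_face above 0.005 m and angle between pack3_mid's own z axis and vertical below 0.12 rad and angle between the x axis of pack3_mid and the x axis of vise, either way round below 0.15 rad) or horizontal distance between pack3_mid and vise above 0.12 m) and velocity of joint jaw below 0.01 m/s); the arm keeps its last pose, push and grip.
It fails at once if the tin is shifted by more than 30 mm (distance of tin from where it was at the start of the episode above 0.03 m).
It fails at once if the screwdriver is shifted by more than 30 mm (distance of screwdriver from where it was at the start of the episode above 0.03 m).
It fails at once if the wrench is shifted by more than 30 mm (distance of wrench from where it was at the start of the episode above 0.03 m).
It also fails if it takes over 67 s, if anything falls off the work surface, if the arm or the gripper's body presses on something with over 40 N, if the wrist force passes 120 N, or if a joint passes its speed limit or range.

## Working session

There is one attempt and no reset: what is moved stays moved. The work goes in short steps, Python scripts to look and compute and a tool call to move; the robot and the scene stay as the last step left them, time stands still between calls to the robot, and variables do not carry over. Pictures are saved under pics/ and viewed, and the job is handed in when it is done.

Besides the shell and the picture viewer there is one more tool, called after ">>>" as name(argument=value, ...) on one line, values as JSON. apply_moves: Moves the arm, as the interface text tells. Its arguments: {"type":"object","properties":{"offset":{"type":"array"},"angular":{"type":"array"},"grip":{"type":"array"},"force":{"type":"number"}},"required":["offset","angular","grip"]}

```bash
mkdir -p pics; ls
python3 - <<'E'
from station import monitor, cams, job
import cv2
s=monitor.read_state()
print(s)
for n in ["scene","side","wrist"]:
    im=cams.snapshot(n); cv2.imwrite(f"pics/{n}0.png",im); print(n,cams.get_calibration(n))
E
```

```text
pics
{'clock': 0.0, 'joints': array([-1.39606082e-01,  3.14001003e-01,  4.49518821e-02,  1.30355110e+00,
       -2.02197539e-05,  1.43121848e+00]), 'qd': array([-8.74281486e-05,  4.94035761e-04,  4.06834985e-05,  2.87013953e-04,
        4.95208873e-04, -8.99714712e-05]), 'joint_torque': array([-2.90074182e-03, -4.80629075e+01,  2.98531097e+01,  1.95313990e-02,
       -3.83516899e-04, -4.27451073e-05]), 'tcp_pos': array([5.74530147e-01, 4.71563956e-05, 2.49397384e-01]), 'ee_rot': array([[ 9.99998399e-01, -1.78915854e-03,  2.84197009e-05],
       [-2.80064592e-05,  2.30994468e-04,  9.99999973e-01],
       [-1.78916506e-03, -9.99998373e-01,  2.30943990e-04]]), 'contact_force': array([-1.73404254,  0.41011555, -0.097149  ]), 'moment': array([-0.03596352,  0.00892971,  0.05859788]), 'finger_gap': 0.08540678507172833}
scene {'fovy': 43.81135523393077, 'cx': 327.80191336702626, 'cy': 242.7341189895762, 'origin': array([1.11774607, 0.59013289, 1.17741861]), 'orientation': array([[-0.7042911 ,  0.5774339 , -0.4129699 ],
       [ 0.70975019,  0.58512471, -0.39228018],
       [ 0.01512302, -0.56938491, -0.82193194]])}
side {'fovy': 42.55254575455498, 'cx': 314.43508930755553, 'cy': 236.93484543794477, 'origin': array([-0.28515272, -0.79750258,  0.78816725]), 'orientation': array([[ 0.71658661, -0.33844156,  0.609886  ],
       [-0.69714203, -0.3754628 ,  0.61075418],
       [ 0.02228491, -0.86283544, -0.50499345]])}
wrist {'fovy': 67.53113045726879, 'cx': 324.3726317788861, 'cy': 244.26522485779932, 'tool_from_camera': array([[ 9.99999900e-01, -3.00338378e-04,  3.31949089e-04,
        -3.71045606e-04],
       [-4.02102699e-04, -2.76751144e-01,  9.60941540e-01,
        -1.23563470e-01],
       [-1.96740333e-04, -9.60941577e-01, -2.76751237e-01,
         6.99200520e-02],
       [ 0.00000000e+00,  0.00000000e+00,  0.00000000e+00,
         1.00000000e+00]])}
```

View pics/scene0.png

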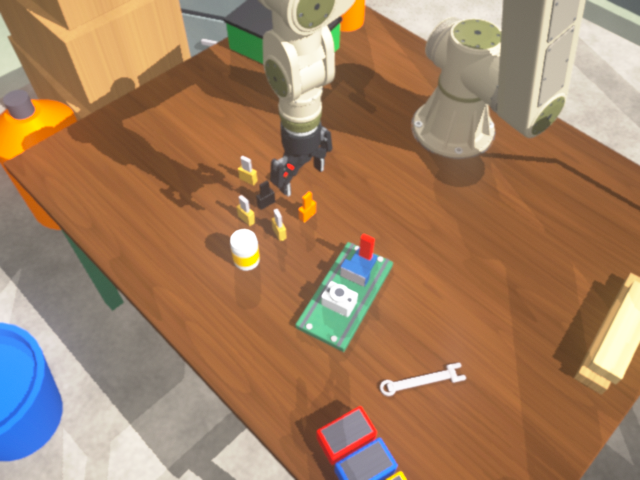

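View pics/side0.png

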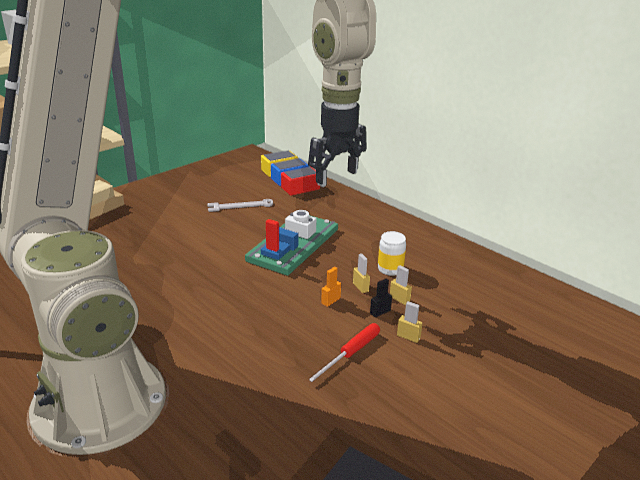

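View pics/wrist0.png

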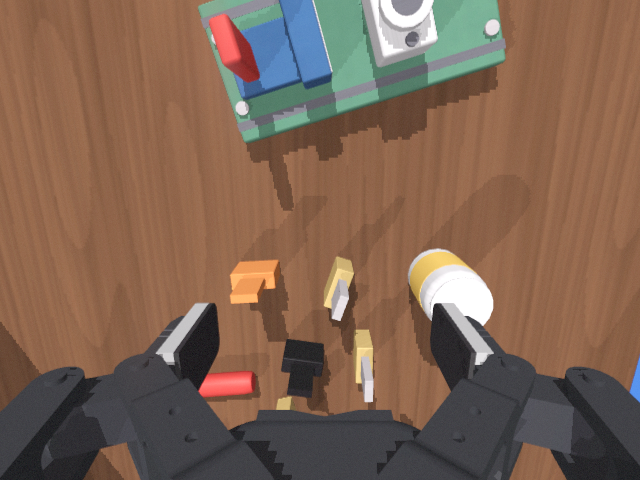

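>>> apply_moves(offset=[[-3, -2, -5], [-3, -2, -5], [0, 0, 0]], angular=[[0, 0, 0], [0, 0, 0], [0, 0, 0]], grip=[1, 1, 1])

```text
clock: 0.45
tcp_pos: [0.5233, -0.0847, 0.282]
ee_rot: [[1.0, -0.005, -0.005], [0.005, 0.001, 1.0], [-0.005, -1.0, 0.001]]
contact_force: [-0.4, 0.7, -0.7]
finger_gap: 0.0856
```

```bash
cat > h.py <<'E'
from station import monitor, cams, job
import cv2, numpy as np
def cam(n):
    c=cams.get_calibration(n); f=240/np.tan(np.radians(c['fovy'])/2)
    if n=='wrist':
        s=monitor.read_state(); T=np.array(c['tool_from_camera']); R=s['ee_rot']@T[:3,:3]; o=s['tcp_pos']+s['ee_rot']@T[:3,3]
    else: R=np.array(c['orientation']); o=np.array(c['origin'])
    return f,c['cx'],c['cy'],R,o
def snap(n,fn):
    k=cam(n); im=cams.snapshot(n); cv2.imwrite('pics/'+fn,im); np.savez('pics/'+fn[:-4]+'.npz',f=k[0],cx=k[1],cy=k[2],R=k[3],o=k[4]); return im,k
def load(fn):
    z=np.load('pics/'+fn+'.npz'); return cv2.imread('pics/'+fn+'.png'),(float(z['f']),float(z['cx']),float(z['cy']),z['R'],z['o'])
def plane(k,uv,z):
    f,cx,cy,R,o=k; uv=np.atleast_2d(np.array(uv,float))
    d=np.c_[(uv[:,0]-cx)/f,(uv[:,1]-cy)/f,np.ones(len(uv))]@R.T
    return o+d*((z-o[2])/d[:,2])[:,None]
def proj(k,P):
    f,cx,cy,R,o=k; p=(np.atleast_2d(P)-o)@R; return np.c_[cx+f*p[:,0]/p[:,2],cy+f*p[:,1]/p[:,2]]
E
python3 - <<'E'
from h import *
print(monitor.read_state()['tcp_pos']); snap('wrist','w1.png')
E
```

```text
[ 0.52328214 -0.08474319  0.28200901]
```

View pics/w1.png

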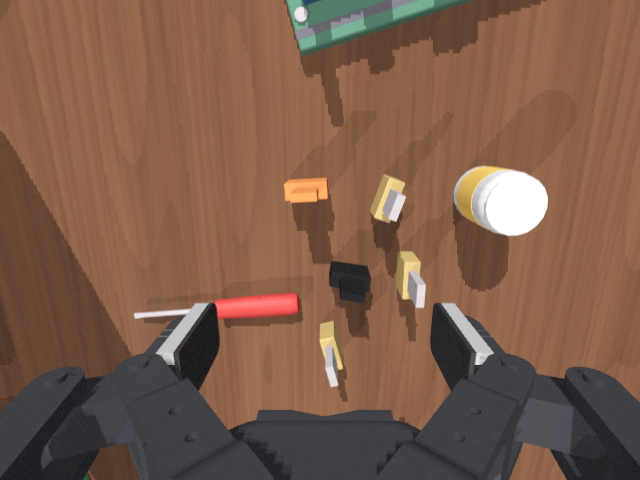

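>>> apply_moves(offset=[[3, 0, 5], [3, 0, 5], [1, 0, 5], [1, 0, 5], [0, 0, 4], [0, 0, 0]], angular=[[0, 0, 0], [0, 0, 0], [0, 0, 0], [0, 0, 0], [0, 0, 0], [0, 0, 0]], grip=[1, 1, 1, 1, 1, 1])

```text
clock: 1.1
tcp_pos: [0.6003, 0.1539, 0.2759]
ee_rot: [[1.0, -0.009, 0.0], [-0.0, 0.004, 1.0], [-0.009, -1.0, 0.004]]
contact_force: [-0.3, 0.3, -0.2]
finger_gap: 0.0856
```

Run:
```python
from h import *
print(monitor.read_state()['tcp_pos']); snap('wrist','w2.png')
```

```text
[0.60026972 0.15385797 0.27591223]
```

View pics/w2.png

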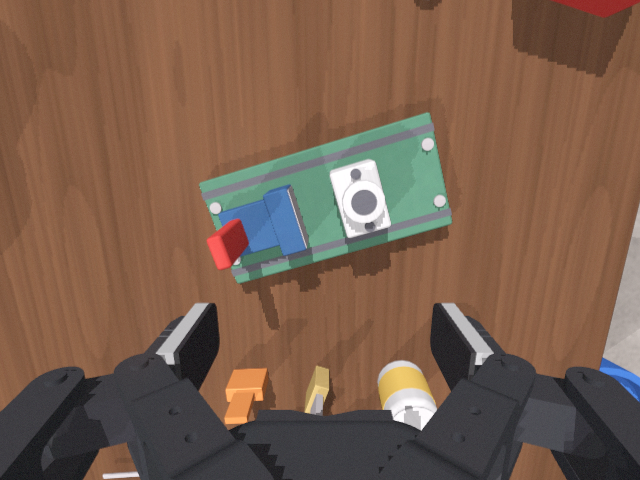

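Run:
```python
from h import *
im,k=load('w2')
cv2.imwrite('pics/w2z.png',cv2.resize(im[100:300,190:460],None,fx=2.9,fy=2.9,interpolation=cv2.INTER_CUBIC))
im,k=load('w1')
cv2.imwrite('pics/w1z.png',cv2.resize(im[160:400,300:450],None,fx=2.5,fy=2.5,interpolation=cv2.INTER_CUBIC))
```

```text
(no output)
```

View pics/w2z.png

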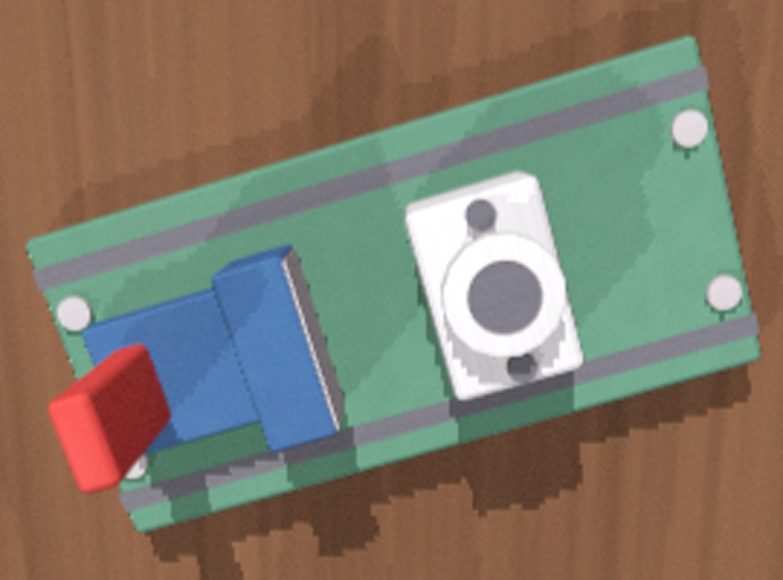

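View pics/w1z.png

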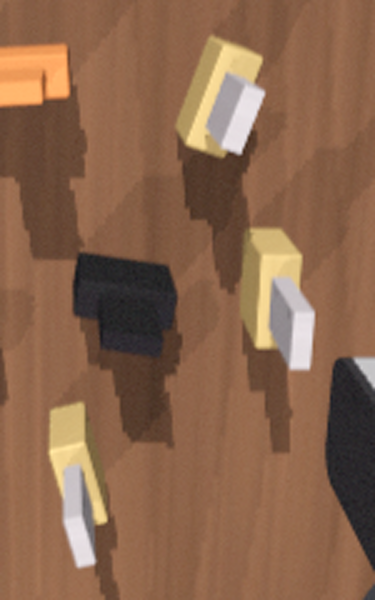

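Run:
```python
from h import *
im,k=load('w2')
g=lambda p:np.array(p)/2.9+[190,100]-0.3
print('nadir tcp',k[4])
V=plane(k,g([(28,240),(692,38),(759,350),(140,530)]),0.02); print(V.round(4)); c=V.mean(0)
ex=(V[1]+V[2]-V[0]-V[3]); ex/=np.linalg.norm(ex); ey=V[0]+V[1]-V[2]-V[3]; print('c',c,'yaw',np.arctan2(ex[1],ex[0]),np.arctan2(-ey[0],ey[1]),[np.linalg.norm(V[i]-V[(i+1)%4]) for i in range(4)])
yaw=np.arctan2(ex[1],ex[0]);ey=np.array([-ex[1],ex[0],0])
for n,P,z in [('jawtop',[(290,250),(337,430)],.06),('jawbot',[(343,430)],.022),('cast',[(407,210),(458,398)],.06),('handle',[(52,407),(92,395),(132,347),(93,491)],.112)]:
    Q=plane(k,g(P),z); d=Q-c; print(n,Q.round(4).tolist(),(d@ex).round(4),(d@ey).round(4))
im,k=load('w1'); print(k[4],proj(k,[k[4][0],k[4][1],0]))
out=[cv2.resize(im[y:y+70,x:x+50],None,fx=5.2,fy=5.2,interpolation=cv2.INTER_CUBIC) for x,y in[(362,162),(388,242),(306,315)]]
cv2.imwrite('pics/w1zz.png',np.hstack(out))
```

```text
nadir tcp [0.60105052 0.22326013 0.39976413]
[[0.4662 0.1829 0.02  ]
 [0.7011 0.2516 0.02  ]
 [0.7344 0.1426 0.02  ]
 [0.4995 0.0703 0.02  ]]
c [0.60028758 0.16184569 0.02      ] yaw 0.29161734947672807 0.2918151057002926 [np.float64(0.24467088436521542), np.float64(0.11401661230428096), np.float64(0.2457882692914462), np.float64(0.11740977487933515)]
jawtop [[0.5654, 0.184, 0.06], [0.5798, 0.1231, 0.06]] [-0.027  -0.0308] [ 0.0312 -0.0312]
jawbot [[0.5797, 0.1119, 0.022]] [-0.0341] [-0.0419]
cast [[0.6033, 0.1967, 0.06], [0.6208, 0.1344, 0.06]] [0.013  0.0117] [ 0.0325 -0.0321]
handle [[0.5013, 0.1451, 0.112], [0.5131, 0.1487, 0.112], [0.5255, 0.1627, 0.112], [0.5111, 0.1196, 0.112]] [-0.0997 -0.0873 -0.0714 -0.0976] [ 0.0125  0.0125  0.0224 -0.0148]
[ 0.52325603 -0.01491246  0.40562326] [[326.26678728 141.16826395]]
```

View pics/w1zz.png

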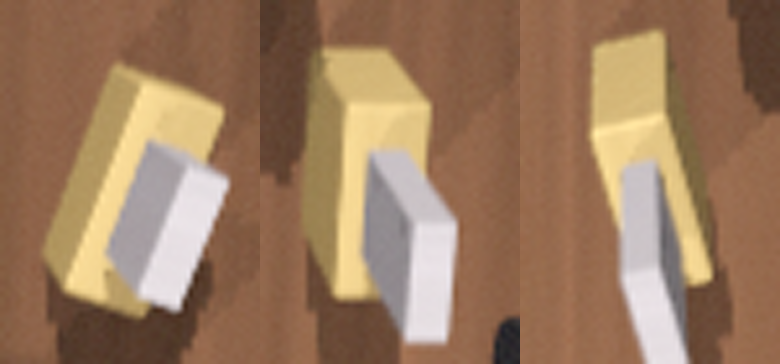

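Run:
```python
from h import *
im,k=load('w1')
def rep(n,off,top,tab):
    g=lambda p:np.array(p)/5.2+off-0.4
    P=plane(k,g(top),.04)[:,:2]; e=P[1]-P[0]; l=P[-1]-(P[1] if n=='C' else P[0])
    print(n,P.round(4).tolist(),np.linalg.norm(e),np.linalg.norm(l),'long dir deg',np.degrees(np.arctan2(-l[1],-l[0])),'short',np.degrees(np.arctan2(e[1],e[0])))
    if n!='C': print(' ctr',P[1]+P[2]) if 0 else print(' ctr',(P[1]+P[2])/2)
    else: print(' ctr',(P[0]+P[2])/2)
    Q=plane(k,g(tab),.08)[:,:2]; print(' tab',Q.mean(0),Q.round(4).tolist())
rep('A',[362,162],[(147,85),(222,105),(68,290)],[(185,165),(229,183),(180,310),(140,297)])
rep('B',[388,242],[(87,103),(170,103),(77,298)],[(152,222),(197,222),(187,342),(145,342)])
rep('C',[306,315],[(75,135),(145,110),(192,275)],[(102,275),(140,265)])
```

```text
A [[0.5874, -0.0502], [0.6022, -0.0539], [0.5739, -0.0906]] 0.015208613722024497 0.042645335021716094 long dir deg 71.51661037035986 short -14.301616434260604
 ctr [ 0.58802171 -0.07226301]
 tab [ 0.58825509 -0.0731349 ] [[0.5878, -0.06], [0.5956, -0.0631], [0.5884, -0.0858], [0.5812, -0.0835]]
B [[0.6078, -0.1386], [0.6249, -0.1384], [0.6085, -0.1823]] 0.017105177442223927 0.04378700581708768 long dir deg 90.99621333931331 short 0.35829015067343056
 ctr [ 0.61670538 -0.16039081]
 tab [ 0.6165987  -0.16072668] [[0.6122, -0.1484], [0.6206, -0.1484], [0.6208, -0.173], [0.6128, -0.1731]]
C [[0.5174, -0.235], [0.5328, -0.2287], [0.5439, -0.2705]] 0.01662812207074499 0.043231521780482146 long dir deg 104.882955125431 short 22.311240881847386
 ctr [ 0.53064801 -0.25273236]
 tab [ 0.52733126 -0.24146411] [[0.5235, -0.2427], [0.5311, -0.2403]]
```

Run:
```python
from h import *
im,k=load('w1')
print('orange',plane(k,[(290,190),(327,182)],.04)[:,:2]); print('black',plane(k,[(331,275),(369,284),(349,285)],.04)[:,:2]); print('blktab',plane(k,[(352,297)],.08)[:,:2]); print('tin',plane(k,[(510,202)],.085)[:,:2])
```

```text
orange [[ 0.48669145 -0.06276908]
 [ 0.52423329 -0.0545221 ]]
black [[ 0.52923433 -0.15462156]
 [ 0.57089397 -0.16485222]
 [ 0.54905466 -0.16617339]]
blktab [[ 0.54948412 -0.16231499]]
tin [[ 0.6882868  -0.06658321]]
```

>>> apply_moves(offset=[[0, 0, -4.5], [0, 0, -4.5], [0, 0, -4.5], [0, 0, -4.5], [-1, 4, -4.5], [0, 4, 0], [0, 0, 0]], angular=[[0, 0, 0], [0, 0, 0], [0, 0, 0], [0, 0, 0], [0, 0, 0], [0, -0.14, 0], [0, -0.14, 0]], grip=[0.2, 0.2, 0.2, 0.2, 0.2, 0.2, 0.2])

```text
clock: 1.85
tcp_pos: [0.5909, -0.0719, 0.1975]
ee_rot: [[0.958, -0.011, -0.286], [0.286, 0.002, 0.958], [-0.01, -1.0, 0.005]]
contact_force: [-0.1, -0.5, 0.2]
finger_gap: 0.0514
```

>>> apply_moves(offset=[[0, 0, 0], [0, 0, 0], [0, 0, 0], [0, 0, 0], [0, 0, 0], [0, 0, 0], [0, 0, 0]], angular=[[0, -0.14, 0], [0, -0.14, 0], [0, -0.14, 0], [0, -0.14, 0], [0, -0.14, 0], [0, -0.14, 0], [0, -0.14, 0]], grip=[0.2, 0.2, 0.2, 0.2, 0.2, 0.2, 0.2])

```text
clock: 2.55
tcp_pos: [0.5855, -0.0784, 0.1915]
ee_rot: [[0.266, -0.022, -0.964], [0.964, 0.003, 0.266], [-0.003, -1.0, 0.022]]
contact_force: [0.3, -0.7, -0.5]
finger_gap: 0.0509
```

>>> apply_moves(offset=[[0.6, 0, -0.1], [0, 0, 0]], angular=[[-0.02, 0.03, -0.005], [0, 0, 0]], grip=[0.2, 0.2])

```text
clock: 2.75
tcp_pos: [0.5871, -0.0743, 0.1904]
ee_rot: [[0.294, -0.003, -0.956], [0.956, 0.002, 0.294], [0.002, -1.0, 0.003]]
contact_force: [-0.3, 0.1, -0.8]
finger_gap: 0.051
```

Run:
```python
from h import *
s=monitor.read_state();print(s['tcp_pos'],s['ee_rot'].round(3).tolist(),s['joints'].round(3)); im,k=snap('wrist','w3.png')
print('expected tab', proj(k,[[.588,-.0727,.08]]),'tcp',proj(k,[s['tcp_pos']]))
```

```text
[ 0.58711194 -0.07429236  0.19038273] [[0.294, -0.003, -0.956], [0.956, 0.002, 0.294], [0.002, -1.0, 0.003]] [-0.262  0.371 -0.02   1.184  0.002  0.036]
expected tab [[327.3477504  249.58645781]] tcp [[325.59835798 331.30689181]]
```

View pics/w3.png

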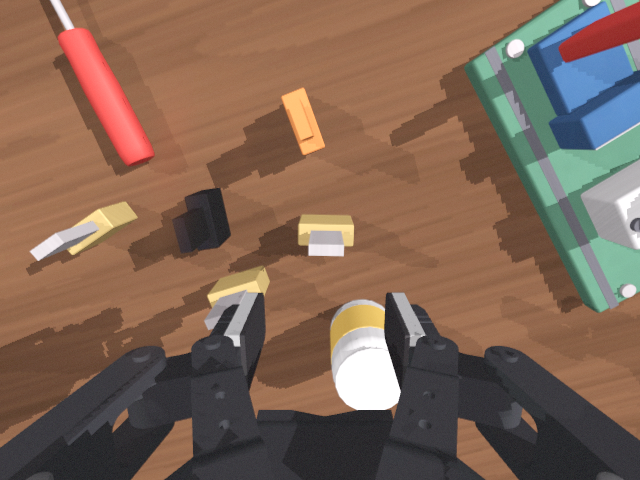

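>>> apply_moves(offset=[[0.2, 4, 0], [0, 4, 0], [0, 2.5, 0], [0, 1.2, 0], [0, 0, 0]], angular=[[0, 0, 0], [0, 0, 0], [0, 0, 0], [0, 0, 0], [0, 0, 0]], grip=[0.2, 0.2, 0.2, 0.2, 0.2])

```text
clock: 3.3
tcp_pos: [0.5881, -0.0755, 0.0712]
ee_rot: [[0.295, -0.001, -0.955], [0.955, 0.0, 0.295], [-0.0, -1.0, 0.001]]
contact_force: [0.1, -0.7, -0.2]
finger_gap: 0.0517
```

>>> apply_moves(offset=[[0.25, 0, 0], [0, 0, 0], [0, 0, 0], [0, 0, 0], [0, 0, 0]], angular=[[0, 0, 0], [0, 0, 0], [0, 0, 0], [0, 0, 0], [0, 0, 0]], grip=[0.2, -1, -1, -1, -1], force=50)

```text
clock: 3.8
tcp_pos: [0.592, -0.0741, 0.0761]
ee_rot: [[0.295, 0.005, -0.955], [0.955, -0.002, 0.295], [-0.0, -1.0, -0.006]]
contact_force: [0.2, 0.8, -1.3]
finger_gap: 0.0228
```

Run:
```python
from h import *
s=monitor.read_state();print(s['clock'],s['tcp_pos'],s['ee_rot'].round(3).tolist(),s['finger_gap'],s['contact_force']); im,k=snap('wrist','w4.png')
```

```text
3.8 [ 0.59197465 -0.07406422  0.07610152] [[0.295, 0.005, -0.955], [0.955, -0.002, 0.295], [-0.0, -1.0, -0.006]] 0.022824115336107197 [ 0.23665178  0.83870111 -1.26358216]
```

View pics/w4.png

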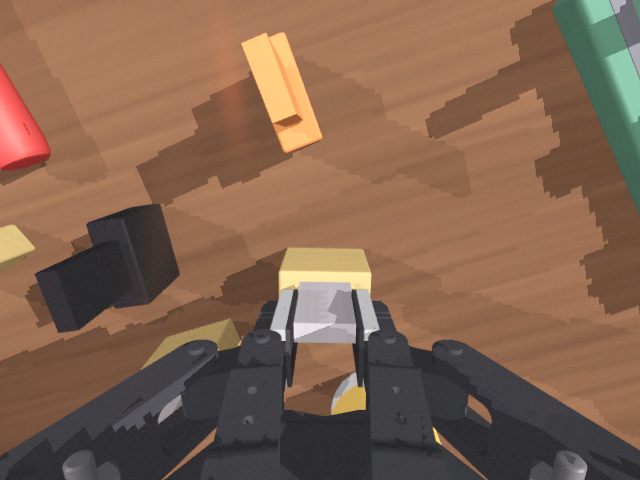

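>>> apply_moves(offset=[[0, -3, 0], [0, -4, 0], [0, -4, 0], [0, 0, 0]], angular=[[0, 0, 0], [0, 0, 0], [0, 0, 0], [0, 0, 0]], grip=[-1, -1, -1, -1])

```text
clock: 4.25
tcp_pos: [0.5898, -0.0734, 0.1883]
ee_rot: [[0.295, 0.001, -0.955], [0.955, -0.001, 0.295], [-0.0, -1.0, -0.001]]
contact_force: [1.3, -0.9, 0.1]
finger_gap: 0.0227
```

Run:
```python
from h import *
s=monitor.read_state();print(s['clock'],s['tcp_pos'],s['ee_rot'].round(3).tolist(),s['finger_gap'],s['contact_force'],s['joints']); im,k=snap('wrist','w5.png')
cv2.imwrite('pics/w5z.png',cv2.resize(im[220:400,220:440],None,fx=3.3,fy=3.3,interpolation=cv2.INTER_CUBIC))
```

```text
4.25 [ 0.58982119 -0.0733522   0.18828359] [[0.295, 0.001, -0.955], [0.955, -0.001, 0.295], [-0.0, -1.0, -0.001]] 0.02265390649173267 [ 1.26918809 -0.85261388  0.128689  ] [-2.58602594e-01  3.73107040e-01 -2.13503002e-02  1.17503854e+00
 -2.78174178e-04  4.11180912e-02]
```

View pics/w5z.png

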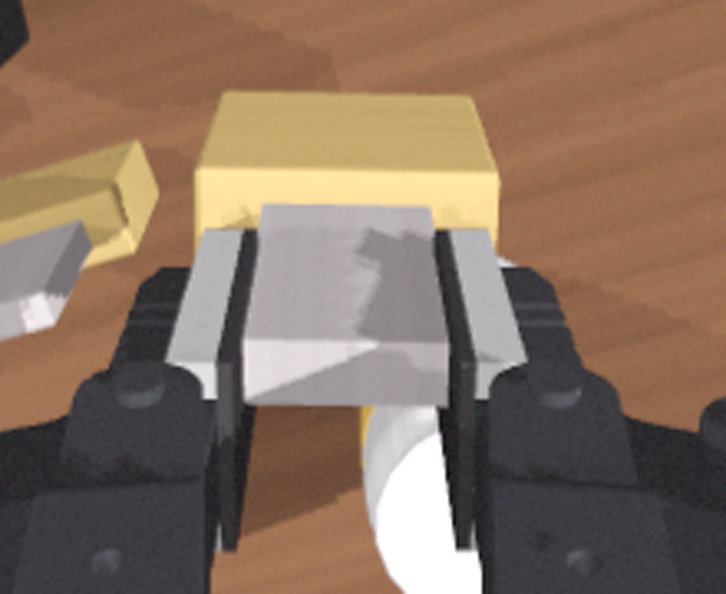

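Run:
```python
from h import *
im,k=snap('side','s1.png'); print(proj(k,[[.5898,-.0734,.1883]]))
cv2.imwrite('pics/s1z.png',cv2.resize(im[170:320,300:470],None,fx=4,fy=4,interpolation=cv2.INTER_CUBIC))
im,k=snap('scene','c1.png'); uv=proj(k,[[.5898,-.0734,.1883]]);print(uv);u,v=uv[0].astype(int)
cv2.imwrite('pics/c1z.png',cv2.resize(im[v-60:v+80,u-70:u+70],None,fx=4,fy=4,interpolation=cv2.INTER_CUBIC)); print(u-70,v-60)
```

```text
[[366.87604489 212.64089086]]
[[275.076622   182.68708065]]
205 122
```

View pics/s1z.png

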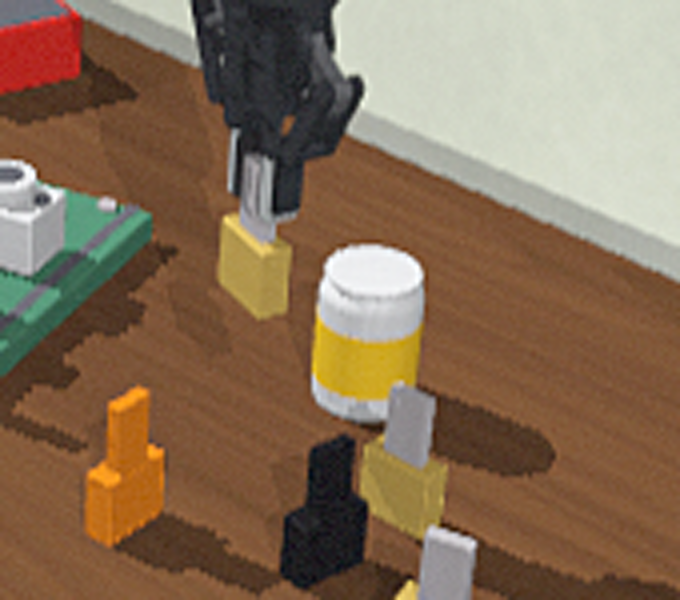

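View pics/c1z.png

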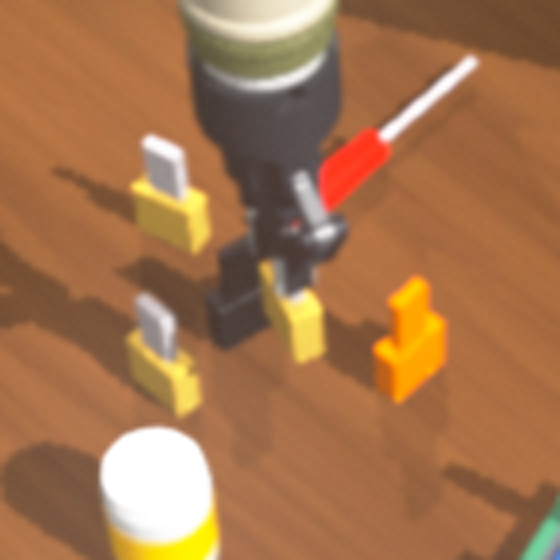

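Run:
```python
from h import *
im,k=load('s1'); s=monitor.read_state(); R=s['ee_rot'];t=s['tcp_pos']; print(t)
from scipy.optimize import least_squares
# unknown block pose offsets (dx along tool z, dy along tool y for tab top) 
def model(p):
    oz,oy,ox=p
    L=np.array([[-.022,80,.009],[-.022,40,.009],[.022,40,.009],[.022,80,.009],[-.022,40,-.009]])*[1,.001,1]
    return proj(k,t+(L+[ox,oy,oz])@R.T)
obs=np.array([(264,318),(260,239),(222,215),(220,285),(290,246)])/4+[300,170]-.4
r=least_squares(lambda p:(model(p)-obs).ravel(),[0,0,0]); print('oz,oy(tab top rel tcp, down+),ox',r.x,(model(r.x)-obs).round(1).tolist())
```

```text
[ 0.58646761 -0.07256748  0.18179713]
oz,oy(tab top rel tcp, down+),ox [-0.00879277 -0.00400506  0.01525734] [[-1.3, -0.5], [1.1, 3.0], [-0.0, -0.3], [-0.7, -1.8], [0.9, -0.5]]
```

Run:
```python
from h import *
im,k=load('s1'); s=monitor.read_state(); R=s['ee_rot'];print(s['qd'],s['contact_force'])
from scipy.optimize import least_squares
for t in (s['tcp_pos'],np.array([.5898,-.0734,.1883])):
  def model(p):
    oz,oy=p
    L=np.array([[-.022,80,.009],[-.022,40,.009],[.022,40,.009],[.022,80,.009],[-.022,40,-.009]])*[1,.001,1]
    return proj(k,t+(L+[0,oy,oz])@R.T)
  obs=np.array([(264,318),(260,239),(222,215),(220,285),(290,246)])/4+[300,170]-.4
  r=least_squares(lambda p:(model(p)-obs).ravel(),[0,0]); print('oz,oy(tab top rel tcp, down+)',r.x,(model(r.x)-obs).round(1).tolist())
```

```text
[ 0.00104949  0.0218344  -0.02975482 -0.00164649 -0.0016893   0.00064189] [ 0.5781361  0.2428588 -1.5787415]
oz,oy(tab top rel tcp, down+) [ 0.00116763 -0.01435157] [[-1.2, -0.3], [1.1, 2.9], [-0.1, -0.5], [-0.8, -1.7], [1.0, -0.6]]
oz,oy(tab top rel tcp, down+) [ 0.00441887 -0.00769314] [[-1.3, -0.3], [1.1, 2.9], [-0.1, -0.5], [-0.8, -1.7], [1.0, -0.6]]
```

>>> apply_moves(offset=[[2, -3, 0.6], [4.4, 0, 1.4], [4.4, 0, 1.4], [4.4, 0, 1.4], [4.4, 0, 1.4], [3, 0, 0.9], [0, 0, 0]], angular=[[0, 0, 0], [0, 0, 0], [0, 0, 0], [0, 0, 0], [0, -0.1, 0], [0, -0.12, 0], [0, -0.12, 0]], grip=[-1, -1, -1, -1, -1, -1, -1])

```text
clock: 5.1
tcp_pos: [0.5766, 0.1707, 0.1979]
ee_rot: [[-0.045, -0.032, -0.998], [0.999, 0.003, -0.045], [0.004, -0.999, 0.032]]
contact_force: [-0.6, -0.1, -1.3]
finger_gap: 0.0227
```

```bash
cat >> h.py <<'E'
def goto(P,yawdeg):
    s=monitor.read_state(); R=s['ee_rot'];t=s['tcp_pos']
    from scipy.spatial.transform import Rotation as Ro
    a=np.radians(yawdeg); G=np.array([[np.cos(a),0,-np.sin(a)],[np.sin(a),0,np.cos(a)],[0,-1,0]])
    print('t',s['clock'],'tcp',t.round(4),'yaw',np.degrees(np.arctan2(R[1,0],R[0,0])).round(2),'F',s['contact_force'].round(1),'gap',round(s['finger_gap'],4),'j',s['joints'].round(2))
    print('offset cm',(R.T@(np.array(P)-t)*100).round(2),'rotvec',Ro.from_matrix(R.T@G).as_rotvec().round(3))
E
python3 -c "
from h import *
goto([.5945,.16,.13],106.6)"
```

```text
t 5.1 tcp [0.5766 0.1707 0.1979] yaw 92.59 F [-0.6 -0.1 -1.3] gap 0.0227 j [0.15 0.41 0.05 1.25 0.01 0.11]
offset cm [-1.18  6.72 -1.95] rotvec [-0.031 -0.244  0.008]
```

>>> apply_moves(offset=[[-0.5, 1, -1], [-0.5, 1, -1], [0, 0, 0]], angular=[[-0.015, -0.12, 0], [-0.015, -0.12, 0], [0, 0, 0]], grip=[-1, -1, -1])

```text
clock: 5.4
tcp_pos: [0.5933, 0.1656, 0.1698]
ee_rot: [[-0.297, -0.013, -0.955], [0.955, 0.006, -0.297], [0.01, -1.0, 0.01]]
contact_force: [-0.6, -0.3, -1.7]
finger_gap: 0.0229
```

Run:
```python
from h import *
goto([.5945,.16,.13],106.6)
im,k=snap('wrist','w6.png'); goto([.5945,.16,.13],106.6)
cv2.imwrite('pics/w6z.png',cv2.resize(im[100:400,160:500],None,fx=2,fy=2,interpolation=cv2.INTER_CUBIC))
```

```text
t 5.4 tcp [0.5933 0.1656 0.1698] yaw 107.27 F [-0.6 -0.3 -1.7] gap 0.0229 j [ 0.14  0.43  0.02  1.17  0.01 -0.16]
offset cm [-0.61  3.98  0.01] rotvec [-0.01   0.012  0.01 ]
t 5.45 tcp [0.5927 0.1657 0.1703] yaw 107.12 F [-0.7  0.  -2.5] gap 0.0227 j [ 0.14  0.43  0.02  1.17  0.01 -0.16]
offset cm [-0.64  4.02 -0.05] rotvec [-0.011  0.009  0.01 ]
```

View pics/w6.png

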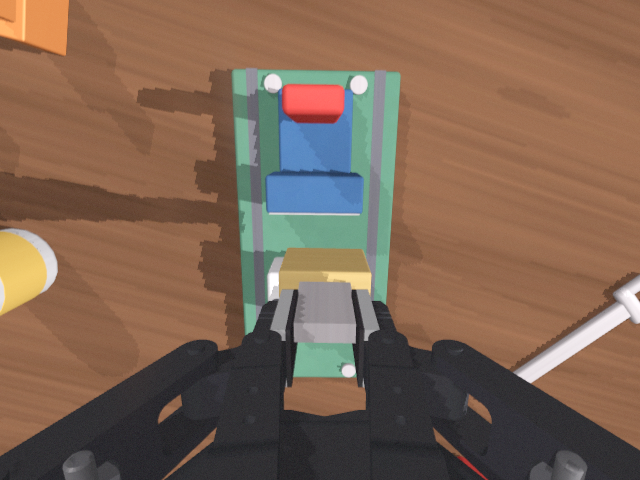

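Run:
```python
from h import *
im,k=load('w6')
L=plane(k,[(233,71),(400,73),(245,335),(391,250)],.02); print(L.round(4)); c=np.array([.6003,.1618]); a=.29; ex=np.array([np.cos(a),np.sin(a)]);ey=np.array([-ex[1],ex[0]])
def r(n,p,z):
    q=plane(k,p,z)[:,:2]-c; print(n,(q@ex).round(4),(q@ey).round(4))
r('bed',[(233,71),(400,73),(245,335),(391,250)],.02)
r('jaw',[(267,213),(362,213),(267,176),(362,174)],.06)
r('handle top',[(283,87),(343,85),(284,100),(343,100)],.112)
r('rail',[(247,71),(263,280)],.02)
```

```text
[[0.4983 0.0707 0.02  ]
 [0.4646 0.1824 0.02  ]
 [0.6956 0.128  0.02  ]
 [0.5881 0.221  0.02  ]]
bed [-0.1239 -0.1241  0.0816  0.0053] [-0.0582  0.0586 -0.0596  0.0602]
jaw [-0.0312 -0.0318 -0.0553 -0.0572] [-0.0317  0.0311 -0.0309  0.0301]
handle top [-0.101  -0.1022 -0.0953 -0.0956] [-0.0145  0.0136 -0.0141  0.0138]
rail [-0.124   0.0316] [-0.0484 -0.0426]
```

>>> apply_moves(offset=[[-0.6, 1, 0], [0, 1.5, 0], [0, 0.5, 0]], angular=[[-0.01, 0.01, 0.01], [0, 0, 0], [0, 0, 0]], grip=[-1, -1, -1])

```text
clock: 5.75
tcp_pos: [0.5924, 0.1597, 0.1385]
ee_rot: [[-0.275, -0.005, -0.961], [0.961, -0.001, -0.275], [0.001, -1.0, 0.005]]
contact_force: [-0.7, 0.7, -1.1]
finger_gap: 0.0232
```

Run:
```python
from h import *
goto([.5945,.16,.1],106.6)
im,k=snap('wrist','w7.png'); goto([.5945,.16,.1],106.6)
```

```text
t 5.75 tcp [0.5924 0.1597 0.1385] yaw 105.99 F [-0.7  0.7 -1.1] gap 0.0232 j [ 0.13  0.44 -0.04  1.09 -0.   -0.15]
offset cm [-0.03  3.85 -0.23] rotvec [-0.005 -0.011  0.001]
t 5.8 tcp [0.5923 0.1596 0.1382] yaw 106.01 F [ 0.1  0.  -2.7] gap 0.0232 j [ 0.13  0.44 -0.04  1.09 -0.   -0.15]
offset cm [-0.03  3.82 -0.24] rotvec [-0.006 -0.01   0.001]
```

View pics/w7.png

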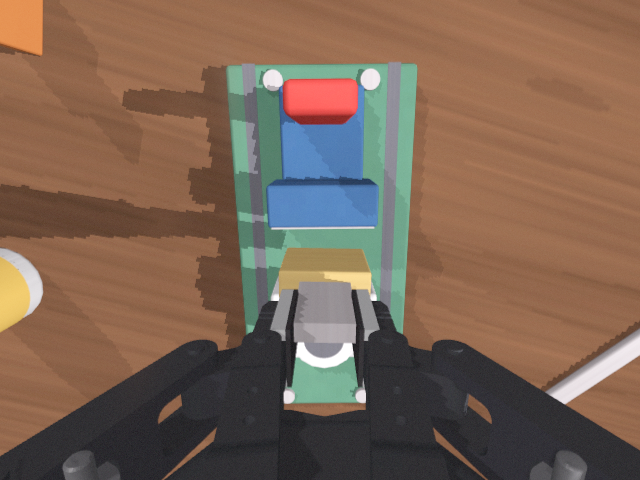

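>>> apply_moves(offset=[[0, 1.3, -0.2], [0, 1.2, 0], [0, 0.2, 0]], angular=[[-0.005, -0.01, 0], [0, 0, 0], [0, 0, 0]], grip=[-1, -1, -1])

```text
clock: 6.1
tcp_pos: [0.5942, 0.1601, 0.1116]
ee_rot: [[-0.282, -0.0, -0.959], [0.959, 0.001, -0.282], [0.001, -1.0, 0.0]]
contact_force: [-0.5, 0.3, -0.7]
finger_gap: 0.0226
```

Run:
```python
from h import *
goto([.5945,.16,.1],106.6)
im,k=snap('wrist','w8.png'); goto([.5945,.16,.1],106.6)
im,k=snap('side','s2.png')
cv2.imwrite('pics/s2z.png',cv2.resize(im[170:300,230:360],None,fx=4.5,fy=4.5,interpolation=cv2.INTER_CUBIC))
```

```text
t 6.1 tcp [0.5942 0.1601 0.1116] yaw 106.36 F [-0.5  0.3 -0.7] gap 0.0226 j [ 0.13  0.46 -0.08  1.03  0.   -0.15]
offset cm [-0.02  1.16 -0.03] rotvec [-0.    -0.004  0.001]
t 6.15 tcp [0.5943 0.1602 0.1119] yaw 106.37 F [-0.2 -0.4 -1.7] gap 0.0228 j [ 0.13  0.46 -0.08  1.03  0.   -0.15]
offset cm [-0.02  1.19 -0.01] rotvec [ 0.    -0.004  0.001]
```

View pics/w8.png

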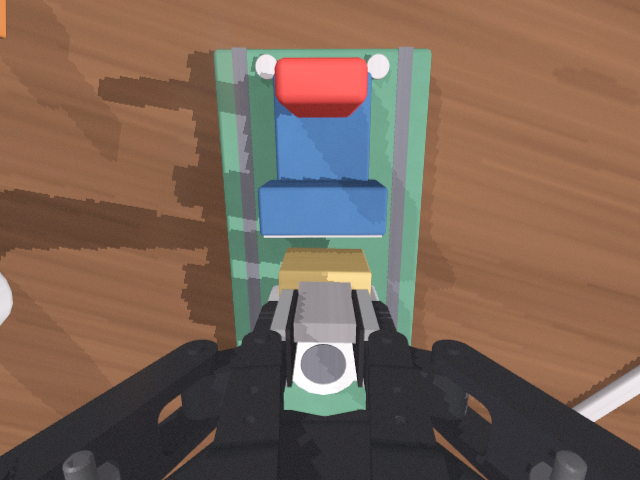

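View pics/s2z.png

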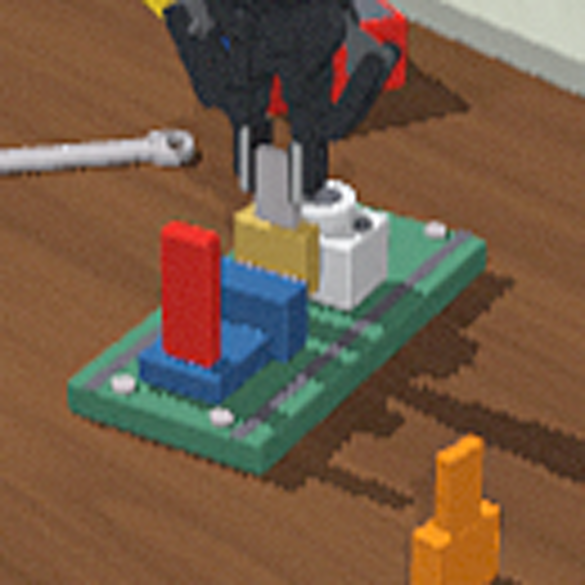

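Run:
```python
from h import *
im,k=load('w8')
c=np.array([.6003,.1618]); a=.29; ex=np.array([np.cos(a),np.sin(a)]);ey=np.array([-ex[1],ex[0]])
def r(n,p,z):
    q=plane(k,p,z)[:,:2]-c; print(n,z,(q@ex).round(4),(q@ey).round(4))
for z in(.03,.036,.04): r('bot',[(286,249.5),(364,249.5)],z)
for z in(.07,.076,.08): r('top',[(281,285),(369,285)],z)
r('jaw',[(261,235),(385,235)],.06)
r('handle',[(276,60),(367,60)],.112)
```

```text
bot 0.03 [-0.0148 -0.0145] [-0.0229  0.0236]
bot 0.036 [-0.0166 -0.0164] [-0.0223  0.023 ]
bot 0.04 [-0.0178 -0.0176] [-0.0218  0.0225]
top 0.07 [-0.0086 -0.0084] [-0.0216  0.022 ]
top 0.076 [-0.0111 -0.0109] [-0.0208  0.0212]
top 0.08 [-0.0127 -0.0125] [-0.0203  0.0207]
jaw 0.06 [-0.0316 -0.0313] [-0.0319  0.0306]
handle 0.112 [-0.1013 -0.1012] [-0.0147  0.0136]
```

>>> apply_moves(offset=[[0, 0.7, 0], [0, 0.4, 0], [0, 0.3, 0]], angular=[[0, 0, 0], [0, 0, 0], [0, 0, 0]], grip=[-1, -1, -1])

```text
clock: 6.5
tcp_pos: [0.5961, 0.1604, 0.0996]
ee_rot: [[-0.282, 0.004, -0.96], [0.96, 0.001, -0.282], [-0.0, -1.0, -0.004]]
contact_force: [-0.6, -0.0, -1.7]
finger_gap: 0.0227
```

>>> apply_moves(offset=[[0, 0.4, 0.1], [0, 0.2, 0.1]], angular=[[0, 0, 0], [0, 0, 0]], grip=[-1, -1])

```text
clock: 6.7
tcp_pos: [0.595, 0.1601, 0.0942]
ee_rot: [[-0.281, 0.006, -0.96], [0.96, 0.002, -0.281], [-0.0, -1.0, -0.006]]
contact_force: [-1.8, 0.3, 10.7]
finger_gap: 0.0229
```

>>> apply_moves(offset=[[0, 0.3, 0.1], [0, 0.2, 0.0]], angular=[[0, 0, 0], [0, 0, 0]], grip=[-1, -1])

```text
clock: 6.9
tcp_pos: [0.5953, 0.1602, 0.0943]
ee_rot: [[-0.282, 0.012, -0.959], [0.96, 0.003, -0.282], [-0.001, -1.0, -0.012]]
contact_force: [-4.2, -0.8, 8.0]
finger_gap: 0.0228
```

>>> apply_moves(offset=[[0, 0, 0], [0, 0, 0], [0, 0, 0], [0, 0, 0]], angular=[[0.01, 0, 0], [0, 0, 0], [0, 0, 0], [0, 0, 0]], grip=[0.2, 0.2, 0.2, 0.2])

```text
clock: 7.3
tcp_pos: [0.5959, 0.1603, 0.0952]
ee_rot: [[-0.282, 0.004, -0.96], [0.96, -0.0, -0.282], [-0.001, -1.0, -0.004]]
contact_force: [-0.0, -0.5, 0.7]
finger_gap: 0.0512
```

>>> apply_moves(offset=[[0, -3, 0], [0, -4, 0], [0, -2, 0], [0, 0, 0]], angular=[[0, 0, 0], [0, 0, 0], [0, 0, 0], [0, 0, 0]], grip=[0.2, 0.2, 0.2, 0.2])

```text
clock: 7.7
tcp_pos: [0.5942, 0.16, 0.1847]
ee_rot: [[-0.281, -0.002, -0.96], [0.96, -0.001, -0.281], [-0.0, -1.0, 0.002]]
contact_force: [0.4, -0.2, 0.3]
finger_gap: 0.0516
```

Run:
```python
from h import *
goto([.508,.1334,.18],106.6)
im,k=snap('wrist','w9.png'); goto([.508,.1334,.18],106.6)
im,k=snap('side','s3.png')
cv2.imwrite('pics/s3z.png',cv2.resize(im[170:300,230:360],None,fx=4.5,fy=4.5,interpolation=cv2.INTER_CUBIC))
```

```text
t 7.7 tcp [0.5942 0.16   0.1847] yaw 106.34 F [ 0.4 -0.2  0.3] gap 0.0516 j [ 0.13  0.42  0.04  1.19 -0.   -0.15]
offset cm [-0.13  0.5   9.02] rotvec [-0.002 -0.005 -0.   ]
t 7.75 tcp [0.5937 0.1599 0.1833] yaw 106.35 F [ 0.6 -0.4 -0.4] gap 0.0514 j [ 0.13  0.42  0.03  1.19 -0.   -0.15]
offset cm [-0.13  0.37  8.97] rotvec [-0.004 -0.004  0.   ]
```

View pics/w9.png

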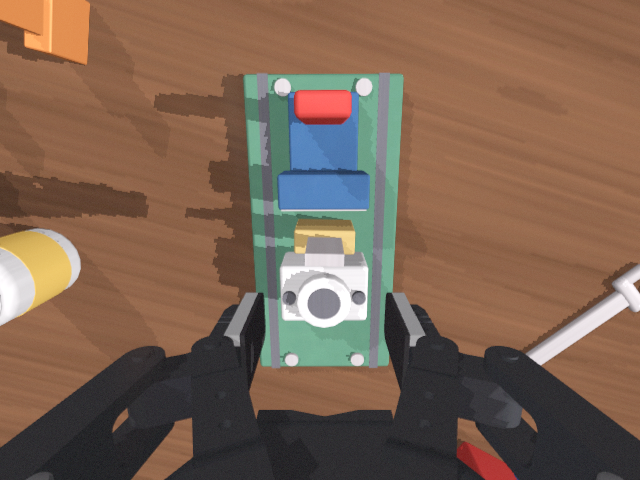

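View pics/s3z.png

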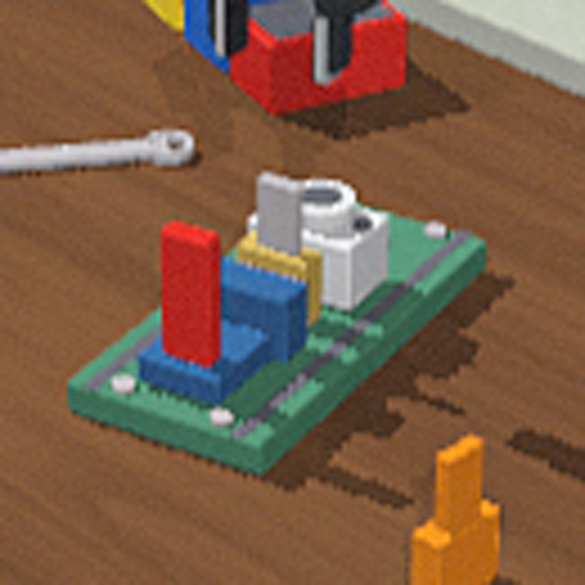

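Run:
```python
from h import *
im,k=load('w9')
cv2.imwrite('pics/w9z.png',cv2.resize(im[190:330,260:390],None,fx=5,fy=4.2,interpolation=cv2.INTER_CUBIC))
c=np.array([.6003,.1618]); a=.29; ex=np.array([np.cos(a),np.sin(a)]);ey=np.array([-ex[1],ex[0]])
def r(n,p,z):
    q=plane(k,p,z)[:,:2]-c; print(n,z,(q@ex).round(4),(q@ey).round(4))
r('jaw',[(279,209),(368,209)],.06)
r('blktop rear',[(295,228),(354,228)],.06)
r('tabtop',[(307,250),(344,250)],.1)
r('cast',[(284,254),(366,254)],.06)
r('handle top',[(295,92),(352,92)],.112)
```

```text
jaw 0.06 [-0.0316 -0.0313] [-0.0319  0.0304]
blktop rear 0.06 [-0.0179 -0.0177] [-0.0211  0.0209]
tabtop 0.1 [-0.0137 -0.0135] [-0.0108  0.0117]
cast 0.06 [0.0014 0.0017] [-0.0296  0.0299]
handle top 0.112 [-0.1011 -0.101 ] [-0.0147  0.0142]
```

View pics/w9z.png

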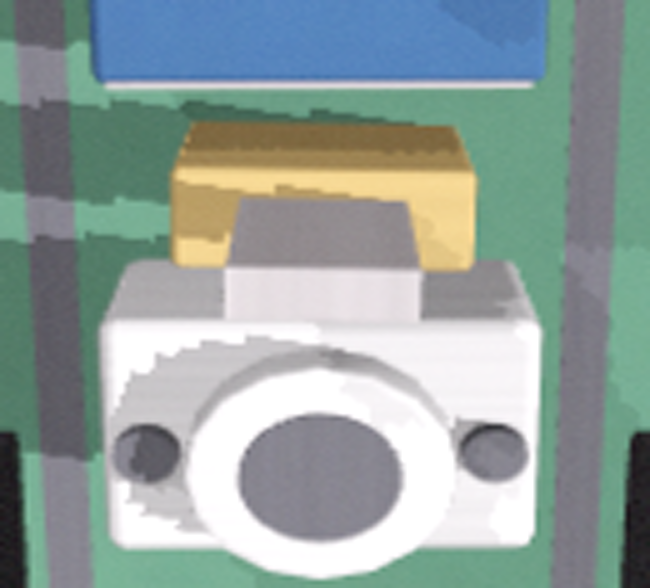

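>>> apply_moves(offset=[[-0.1, 0, 4.5], [0, 0, 4.2], [0, 0, 0.3]], angular=[[0, -0.005, 0], [0, 0, 0], [0, 0, 0]], grip=[0.2, 0.2, 0.2])

```text
clock: 8.1
tcp_pos: [0.5013, 0.1323, 0.1729]
ee_rot: [[-0.287, -0.02, -0.958], [0.958, -0.003, -0.287], [0.003, -1.0, 0.02]]
contact_force: [0.1, -0.4, 0.3]
finger_gap: 0.051
```

Run:
```python
from h import *
im,k=snap('wrist','w10.png'); goto([.508,.1342,.092],106.6)
```

```text
t 8.15 tcp [0.5034 0.1326 0.1733] yaw 106.65 F [-0.3 -0.9 -0.8] gap 0.0513 j [ 0.1   0.26 -0.22  1.11 -0.   -0.19]
offset cm [ 0.01  8.12 -0.63] rotvec [-0.017  0.001  0.003]
```

View pics/w10.png

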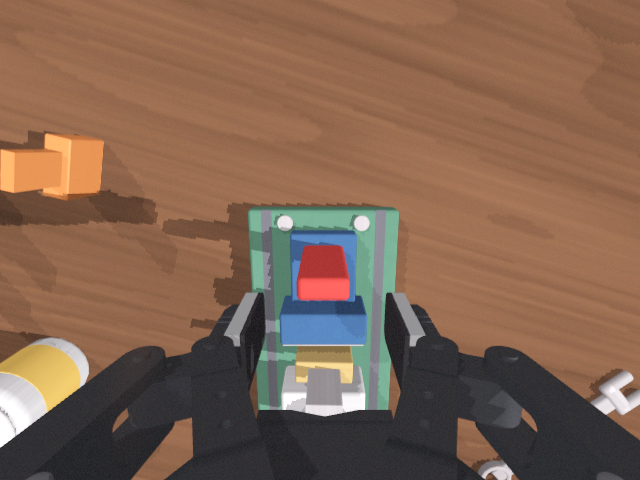

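>>> apply_moves(offset=[[0, 2.5, -0.5], [0, 3, 0], [0, 1.8, 0], [0, 0.8, 0]], angular=[[-0.017, 0, 0], [0, 0, 0], [0, 0, 0], [0, 0, 0]], grip=[0.2, 0.2, 0.2, 0.2])

```text
clock: 8.55
tcp_pos: [0.5116, 0.1346, 0.0882]
ee_rot: [[-0.286, 0.004, -0.958], [0.958, 0.003, -0.286], [0.002, -1.0, -0.005]]
contact_force: [-0.3, 0.1, -0.1]
finger_gap: 0.0514
```

Run:
```python
from h import *
goto([.508,.1342,.092],106.6);im,k=snap('wrist','w11.png'); goto([.508,.1342,.092],106.6)
```

```text
t 8.55 tcp [0.5116 0.1346 0.0882] yaw 106.63 F [-0.3  0.1 -0.1] gap 0.0514 j [ 0.1   0.33 -0.35  0.89  0.   -0.19]
offset cm [ 0.06 -0.38  0.36] rotvec [0.005 0.    0.002]
t 8.6 tcp [0.511  0.1346 0.0873] yaw 106.63 F [-1.   0.4 -1.1] gap 0.0514 j [ 0.1   0.33 -0.35  0.89  0.   -0.19]
offset cm [ 0.05 -0.47  0.29] rotvec [0.003 0.    0.002]
```

View pics/w11.png

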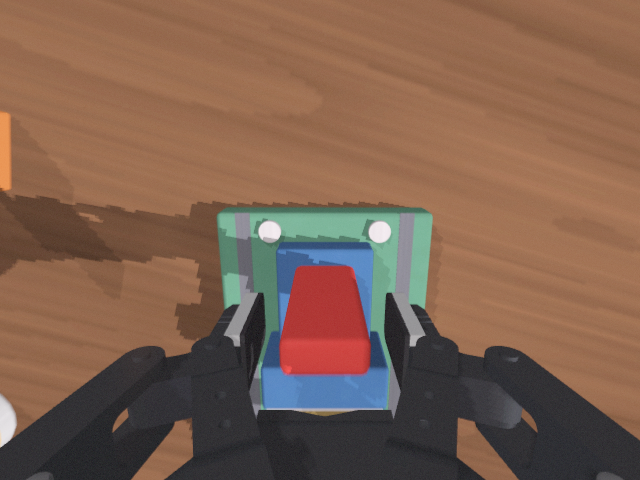

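>>> apply_moves(offset=[[0, -0.3, 0.3], [0, 0, 0.1], [0, 0, 0.1], [0, 0, 0]], angular=[[0, 0, 0], [0, 0, 0], [0, 0, 0], [0, 0, 0]], grip=[0.2, -1, -1, -1], force=80)

```text
clock: 9.0
tcp_pos: [0.5077, 0.1335, 0.0908]
ee_rot: [[-0.286, 0.004, -0.958], [0.958, 0.004, -0.286], [0.002, -1.0, -0.004]]
contact_force: [1.7, 0.9, -9.0]
finger_gap: 0.0286
```

```bash
python3 -c "
from h import *
goto([.508,.1342,.092],106.6)"
```

```text
t 9.0 tcp [0.5077 0.1335 0.0908] yaw 106.63 F [ 1.7  0.9 -9. ] gap 0.0286 j [ 0.1   0.32 -0.36  0.89  0.   -0.19]
offset cm [ 0.05 -0.11 -0.05] rotvec [0.004 0.001 0.002]
```

>>> apply_moves(offset=[[0, 0.1, -0.5], [0, 0.1, -0.6], [0, 0, -0.6]], angular=[[0, 0, 0], [0, 0, 0], [0, 0, 0]], grip=[-1, -1, -1])

```text
clock: 9.3
tcp_pos: [0.521, 0.1375, 0.0909]
ee_rot: [[-0.286, -0.001, -0.958], [0.958, 0.001, -0.286], [0.001, -1.0, 0.001]]
contact_force: [-4.8, -2.6, -5.1]
finger_gap: 0.0292
```

```bash
cat >> h.py <<'E'
def jaw(x0=-.0969):
    s=monitor.read_state(); c=np.array([.6003,.1618]); a=.29; ex=np.array([np.cos(a),np.sin(a)]);ey=np.array([-ex[1],ex[0]])
    d=s['tcp_pos'][:2]-c;F=s['contact_force']; print('t',s['clock'],'jaw',(d@ex-x0).round(4),'y',(d@ey).round(4),'z',s['tcp_pos'][2].round(4),'Fx',(F[:2]@ex).round(1),'Fy',(F[:2]@ey).round(1),'Fz',F[2].round(1),'gap',round(s['finger_gap'],4),'tilt',s['ee_rot'][:2,1].round(3),'yaw',np.degrees(np.arctan2(s['ee_rot'][1,0],s['ee_rot'][0,0])).round(2))
E
python3 -c "
from h import *
jaw()"
```

```text
t 9.3 jaw 0.0139 y -0.0006 z 0.0909 Fx -5.4 Fy -1.1 Fz -5.1 gap 0.0292 tilt [-0.001  0.001] yaw 106.61
```

>>> apply_moves(offset=[[0, 0.1, -0.6], [0, 0, -0.5]], angular=[[0, 0, 0], [0, 0, 0]], grip=[-1, -1])

```text
clock: 9.5
tcp_pos: [0.5294, 0.14, 0.0909]
ee_rot: [[-0.286, -0.006, -0.958], [0.958, -0.001, -0.286], [0.001, -1.0, 0.006]]
contact_force: [-5.6, -3.4, -4.2]
finger_gap: 0.0293
```

```bash
python3 -c "
from h import *
jaw()"
```

```text
t 9.5 jaw 0.0227 y -0.0006 z 0.0909 Fx -6.3 Fy -1.6 Fz -4.2 gap 0.0293 tilt [-0.006 -0.001] yaw 106.6
```

>>> apply_moves(offset=[[0, 0, -0.4], [0, 0, -0.4]], angular=[[0, 0, 0], [0, 0, 0]], grip=[-1, -1])

```text
clock: 9.7
tcp_pos: [0.5304, 0.1403, 0.0908]
ee_rot: [[-0.285, -0.019, -0.958], [0.959, -0.006, -0.285], [-0.0, -1.0, 0.02]]
contact_force: [-15.2, -6.5, 8.7]
finger_gap: 0.0288
```

```bash
python3 -c "
from h import *
jaw()"
```

```text
t 9.7 jaw 0.0238 y -0.0006 z 0.0908 Fx -16.4 Fy -1.9 Fz 8.7 gap 0.0288 tilt [-0.019 -0.006] yaw 106.56
```

>>> apply_moves(offset=[[0, 0, -0.5], [0, 0, -0.5]], angular=[[0, 0, 0], [0, 0, 0]], grip=[-1, -1])

```text
clock: 9.9
tcp_pos: [0.5305, 0.1403, 0.0907]
ee_rot: [[-0.284, -0.037, -0.958], [0.959, -0.012, -0.284], [-0.001, -0.999, 0.039]]
contact_force: [-15.2, -5.4, 10.6]
finger_gap: 0.0289
```

Run:
```python
from h import *
jaw()
im,k=snap('wrist','w12.png'); jaw()
im,k=snap('side','s4.png'); jaw()
cv2.imwrite('pics/s4z.png',cv2.resize(im[170:300,230:360],None,fx=4.5,fy=4.5,interpolation=cv2.INTER_CUBIC))
im,k=snap('scene','c4.png'); jaw()
cv2.imwrite('pics/c4z.png',cv2.resize(im[230:360,280:410],None,fx=4.5,fy=4.5,interpolation=cv2.INTER_CUBIC))
```

```text
t 9.9 jaw 0.0239 y -0.0006 z 0.0907 Fx -16.1 Fy -0.9 Fz 10.6 gap 0.0289 tilt [-0.037 -0.012] yaw 106.52
t 9.95 jaw 0.024 y -0.0006 z 0.0907 Fx -16.8 Fy -2.7 Fz 11.4 gap 0.0293 tilt [-0.038 -0.012] yaw 106.52
t 10.0 jaw 0.0239 y -0.0006 z 0.0907 Fx -15.7 Fy -2.4 Fz 9.7 gap 0.0292 tilt [-0.037 -0.012] yaw 106.53
t 10.05 jaw 0.024 y -0.0006 z 0.0907 Fx -15.2 Fy -2.3 Fz 8.3 gap 0.0288 tilt [-0.037 -0.012] yaw 106.54
```

View pics/c4z.png

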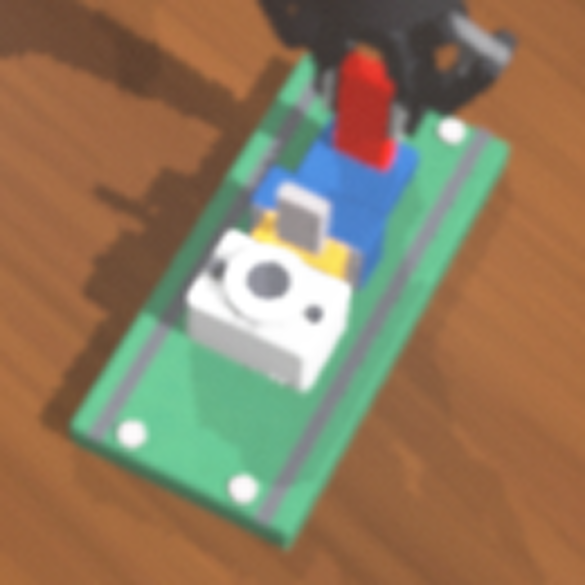

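View pics/s4z.png

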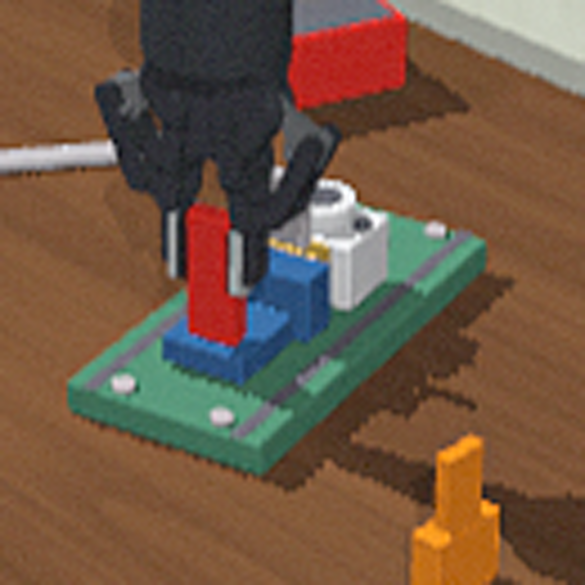

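View pics/w12.png

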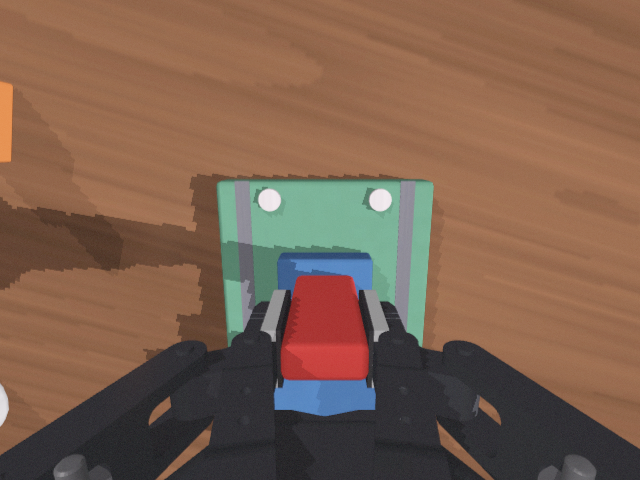

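>>> apply_moves(offset=[[0, 0, -0.7]], angular=[[0.01, 0, 0]], grip=[-1])

```text
clock: 10.15
tcp_pos: [0.5307, 0.1404, 0.0906]
ee_rot: [[-0.284, -0.058, -0.957], [0.959, -0.019, -0.284], [-0.002, -0.998, 0.061]]
contact_force: [-21.1, -9.1, 12.0]
finger_gap: 0.0291
```

Run:
```python
from h import *
jaw()
for i in range(4): cams.snapshot('side'); 
jaw()
```

```text
t 10.15 jaw 0.0241 y -0.0006 z 0.0906 Fx -22.8 Fy -2.7 Fz 12.0 gap 0.0291 tilt [-0.058 -0.019] yaw 106.51
t 10.35 jaw 0.0242 y -0.0006 z 0.0906 Fx -20.9 Fy -2.0 Fz 13.9 gap 0.0293 tilt [-0.059 -0.019] yaw 106.49
```

Steady 21 N push, with the jaw stopped at 24.2 mm, which is 6 mm short of its end stop. Handing in.

Run:
```python
from h import *
print(job.finish_job())
```

```text
the job is handed in; nothing more can be done
None
```

The job is handed in with one brass block clamped between the jaw and the casting, and the gripper still pushing the red handle.

- **Placing:** I stood the block nearest the fixture upright in the gap while the jaw was open. I measured that gap at about 42–43 mm, so one block was enough and a second would not have had its 10 mm of play.
- **Clamping:** I gripped the handle and pushed. The jaw stopped on the block at about 24 mm of its 30 mm travel, well short of the end stop.
- **Last checks:** The push on the handle read 21–23 N and held steady over 0.2 s with the jaw still. After the spring's share, that leaves about 16 N on the block. Just before the final firmer push, the pictures showed the block square, with no gap visible between the jaw, the block and the casting. I never touched the other two blocks, the look-alikes, the tin, the screwdriver or the wrench.
- **What disagreed:**
  - While I carried the block, the wrist and side views differed by about 10 mm on how high it sat in the grip. I settled it by feeling for contact with the bed, at a TCP height of 94 mm.
  - The tool ended tilted about 3.5° while pushing, with 12–14 N of vertical force on it.

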